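# Pin the seam press shut

## Robot

A 6-joint arm with a two-finger parallel gripper is mounted at the origin on the work surface. World frame = base frame: x ahead of the robot, y to its left, z up, the work surface at z = 0. Lengths are in mm, angles in rad, forces in N, time in s.
With the tool pointing down it reaches from about 350 to 875 mm from the base axis. Payload 4.2 kg.
Tool frame: the origin (TCP) lies at the very end of the fingers, on their centre line; the grasp point (between the pads) lies 19 mm behind it; z points along the fingers, y is the line along which they close (so a half turn about z gives the same grasp; the last joint's range is limited). The gripper opens to 85 mm and grips with 20 to 120 N. Pads are 22 mm wide; open, the fingers measure 114 mm over their backs; the gripper's body (76 mm by 85 mm) begins 54 mm behind the grasp point. The pads swing forward as they close: fully open they stand 13 mm farther back than shut.
Start: joints at [1.412, 0.385, 0.008, 0, -1.194, -0.259], TCP at [253.561, 571.232, 231.312] pointing down, gripper open.
Joint ranges: [-3.14, 3.14], [-1.21, 2.06], [-1.07, 1.41], [-3.16, 2.05], [-2.99, -0.16], [-3.1, 3.1]. Speed limits (rad/s): [2.79, 2.79, 3.14, 3.14, 3.14, 3.14].

## Interface

Orientations are given as a unit quaternion [x, y, z, w].
In Python, from bench import arm, viewer gives the robot as it stands. The module is installed in compiled form; this text tells all that it offers.
- The arm moves only by the shell command python3 -m jog [OPENING], which reads ROWS from standard input. ROWS is a JSON list that holds a single list of rows (three levels of brackets), with 1 to 10 rows, each of 6 numbers: dx, dy, dz in shares of 800 mm (1.0 is 800 mm), then a rotation vector rx, ry, rz in shares of pi/2 rad (1.0 is pi/2 rad); each row is the pose to reach, as a shift and turn from the pose commanded when the command began, along the tool's axes at that moment; what a row does not reach only later rows make up. A row lasts 1/10 s, in which the tool goes at most 50 mm and 0.15 rad, less where a joint would pass 70% of its speed; a pose out of reach is approached as far as the arm can. OPENING is the finger opening in mm, set as the command begins (- or left out keeps the last). The fingers move at their own pace and stop on an object; the grip force is fixed at half the most. Time passes only in rows, so rows that do not move let the fingers close. It prints the time, the measured TCP pose, the force, the opening and the grip force at its end. Input that does not fit is refused with a message, and nothing moves.
- arm.read_state(): the state, without advancing time (a new reading comes with each control period).
- viewer.get_image(name): name is "scene" or "top"; returns (picture, depth): 420x560x3 uint8, blue, green, red; 420x560 float32, mm along the optical axis (not along the pixel's ray), 0 where there is no reading.
- viewer.get_calibration(name): a dict with "K" (3x3 intrinsics, pixels), "D" ([k1, k2, p1, p2, k3] as OpenCV has them; the pictures are not rectified), "rvec" (rotation vector, rad) and "tvec" (3), from world to camera coordinates, as OpenCV has them. Camera axes: x right, y down, z forward; pixel columns grow to the right and rows downward; lengths in mm; the calibration is good to about 2 mm. A picture is of the moment at which its call begins. get_calibration takes no time and is no camera call.
- arm.job_done(): hands the job in; it is judged then, once.
The state is a dict: "clock": time; "joints": joint angles; "joint_vel": joint speeds; "joint_efforts": joint torques, N m; "position": TCP position; "ee_rot": TCP orientation; "contact_force": force on the tool from outside, world axes, zero at the start; "wrist_torque": the same for the moment, N m; "gripper_width": finger opening in mm; "grasp_force": force on a finger pad.
Only numpy, scipy, OpenCV 4.12 (cv2) and the standard library are available. Lean on these libraries where they do the work, as an engineer would, in place of code of your own. Each camera call takes 0.05 s, during which the arm holds its last target. There are 200 camera calls.

## Task

Clear the blue-capped needle tube out of the open press's pin hole and stand it in the empty hole of the tube rack, then swing the press lid fully shut. Take the orange-headed pin from the rack and push it down through the lid into the base until its head sits hard on the lid; a spring under it kicks it back up, so finish while still holding the head, pressing it firmly down on the shut lid. Leave the other tubes in the rack and do not shift the other things on the table.

Things in the scene. Friction and masses are not known exactly. Their poses are not given: they have to be found in the camera images.
- press: base of the hinged seam press, a pale wooden block with a grey felt top, 150 (x) x 175 (y) x 35 mm (z), fixed to the table; origin at the centre of its underside, z up. The lid hinges along the edge at y = -87.5 mm; the pin hole is near the other edge, at y = +67.5 mm. Position and yaw vary
- base_hole (a point): centre of the mouth of the base's pin hole, on the base's top face (35 mm above the table, press frame x = 0, y = +67.5 mm). Round hole, 15 mm wide with a 2 mm chamfer, 28 mm deep. In it a spring plunger (0.6 N/mm, travel 11 mm) lies with its top 16 mm below the mouth; the pin meets it 10 mm before it is home and must push it down, about 6 N
- lid (a joint): hinge angle of the lid, rad: 0 = shut flat on the base, 1.2 to 1.55 at the start (standing open); turns about the press x axis. The hinge is stiff: the lid stays wherever it is left, and takes less than 4 N to swing, pushing on lid_push
- lid_board: the lid, a brown wooden board with two orange stripes on its outer face, 150 x 175 x 18 mm, 0.32 kg; origin on the hinge line at mid-width, x along the hinge (same direction as the press x axis), y from the hinge towards the free edge (at 175 mm), z from the inner face (z = 0) to the outer face (z = 18 mm); when shut its axes are those of the press
- lid_hinge (a point): point on the hinge line at mid-width, 35 mm above the table, 87.5 mm from the press centre towards -y of the press
- lid_hole (a point): centre of the lid's pin hole on the outer face, 155 mm from the hinge line; hole 16 mm wide, right through the 18 mm lid, 2 mm chamfer on the outer side. With the lid shut it lies straight above base_hole, 53 mm above the table
- lid_push (a point): a good place to push the lid: on the outer face at mid-width, 130 mm from the hinge line
- rack: dark wooden tube rack, fixed, 210 (x) x 70 (y) x 45 mm (z), origin at the centre of its underside, z up; four holes in a row along its x axis at x = -72, -24, +24 and +72 mm, each 15 mm wide with a 2 mm chamfer and 30 mm deep. Position and yaw vary
- rack_hole3 (a point): centre of the mouth of the rack's empty hole, at x = +72 mm, 45 mm above the table (the rack's far end)
- tube_blue: needle tube that starts upright in the press's pin hole, resting on the plunger: clear body of 12 mm diameter with a tapered foot, blue cap 16 mm in diameter from 51 to 75 mm above its foot (the top); 22 g; origin at the centre of its foot, z up. In a rack hole its foot stands 15 mm above the table
- pin: press pin upright in one of the rack's three other holes (varies): steel shank 12 mm diameter, 44 mm long, 4 mm tapered foot; round orange head 24 mm diameter, 34 mm tall (44 to 78 mm above the foot), black band; 60 g; origin at the centre of its foot, z up. Its foot starts 15 mm above the table; home in the shut press it is 9 mm above the table (26 mm below base_hole), head on the lid
- iron: dark blue steam iron lying flat on its steel sole, about 280 x 120 x 140 mm; origin under its middle
- spool_red: wooden spool of red thread, 32 mm diameter, 50 mm tall; origin at the centre of its underside
- spool_purple: wooden spool of purple thread, 32 mm diameter, 50 mm tall; origin at the centre of its underside
- button_jar: clear jar of coloured buttons with a white cap, 68 mm diameter, 74 mm tall; origin at the centre of its underside
- bobbin_tin: round red tin with a brass rim, 70 mm diameter, 28 mm tall; origin at the centre of its underside
- tube_yellow: needle tube with a yellow cap, the same shape as tube_blue, standing in the rack; leave it there
- tube_green: needle tube with a green cap, the same shape as tube_blue, standing in the rack; leave it there

How it is judged:
By the outcome, as a careful person would: the job done as asked, in the order asked, and still so for the second after the job is handed in, while the arm keeps its last pose, push and grip.
It also fails if it takes over 72 s, if anything falls off the work surface, if the arm or the gripper's body presses on something with over 40 N, if the wrist force passes 120 N, or if a joint passes its speed limit or range.

## Working session

There is one attempt and no reset: what is moved stays moved. The work goes in short steps, Python scripts to look and compute and a shell command to move; the robot and the scene stay as the last step left them, time stands still between calls to the robot, and variables do not carry over. Pictures are saved under pics/ and viewed, at most 10 in all, crops included, and the job is handed in when it is done.

```bash
mkdir -p pics; cat > h.py <<'E'
import numpy as np, cv2
from bench import arm, viewer
from scipy.spatial.transform import Rotation as R
def grab(n):
    im,d=viewer.get_image(n); c=viewer.get_calibration(n); return im,d,c
def ray(c,uv):
    K=np.array(c["K"],float);D=np.array(c["D"],float)
    p=cv2.undistortPoints(np.array(uv,float).reshape(-1,1,2),K,D).reshape(-1,2)
    Rm=cv2.Rodrigues(np.array(c["rvec"],float))[0];t=np.array(c["tvec"],float).ravel()
    d=np.c_[p,np.ones(len(p))]@Rm
    return -Rm.T@t,d
def plane(c,uv,z):
    o,d=ray(c,uv); return o+d*((z-o[2])/d[:,2])[:,None]
def deep(c,uv,dep):
    o,d=ray(c,uv); return o+d*np.array(dep).reshape(-1,1)
E
python3 - <<'E'
from h import *
for n in("top","scene"):
    im,d,c=grab(n); cv2.imwrite(f"pics/{n}0.png",im); np.savez(f"{n}0.npz",im=im,d=d)
    print(n,ray(c,[[280,210]]),c["D"])
s=arm.read_state();print(s)
E
```

```text
top (array([ 298.92574032,    5.15492459, 1323.66457429]), array([[ 0.17786424,  0.00693541, -0.98411038]])) [-0.09558507  0.          0.          0.          0.        ]
scene (array([1136.0282808 ,  586.9862864 ,  755.99498987]), array([[-0.5646195 , -0.54402362, -0.62070077]])) [0.01693233 0.         0.         0.         0.        ]
{'clock': 0.1, 'joints': array([ 1.41160809e+00,  3.85501374e-01,  6.73218749e-03, -4.53206281e-04,
       -1.19399755e+00, -2.58622015e-01]), 'joint_vel': array([-5.42172870e-05, -6.84931152e-04,  5.25249910e-03,  1.11722082e-03,
        9.48291809e-04, -2.05925153e-04]), 'joint_efforts': array([ 5.26293425e-04, -3.93318272e+01,  1.88930404e+01,  4.19804335e+00,
       -2.58259141e-03,  3.99735498e-06]), 'position': array([253.35308797, 570.76130643, 230.30330328]), 'ee_rot': array([ 9.78240731e-01, -2.07470618e-01, -1.61402661e-04,  9.94454919e-04]), 'contact_force': array([ 0.18085925, -0.28286221,  0.72283106]), 'wrist_torque': array([-0.00889268, -0.00577808,  0.05992812]), 'grasp_force': 0.0, 'gripper_width': 85.34233694342636}
```

View pics/top0.png

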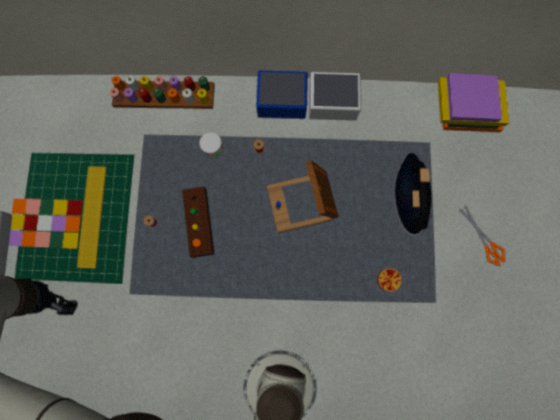

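View pics/scene0.png

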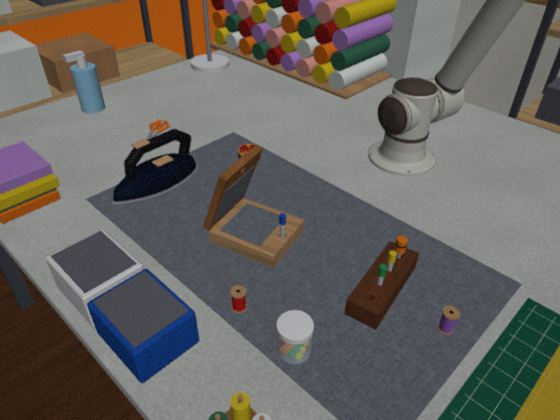

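The top view shows the rack with orange pin (196,243), yellow (195,227), green (193,211) and the empty hole near (193,197). The press is at about (300,204), its lid standing open on the right and the blue tube at (279,204). The scene view agrees with this.

```bash
cat > m.py <<'E'
from h import *
ranges={"blue":((105,120,50),(125,255,255)),"orange":((5,170,120),(15,255,255)),"yellow":((22,150,100),(33,255,255)),"green":((45,100,30),(85,255,255))}
def pts(n,f=0):
    z=np.load(f"{n}{f}.npz");c=viewer.get_calibration(n);im,d=z["im"],z["d"]
    v,u=np.mgrid[:420,:560]
    P=deep(c,np.c_[u.ravel(),v.ravel()],d.ravel()).reshape(420,560,3);P[d==0]=np.nan
    return im,d,c,P
E
python3 - <<'E'
from m import *
for n in("top","scene"):
    im,d,c,P=pts(n);hsv=cv2.cvtColor(im,cv2.COLOR_BGR2HSV)
    for k,(a,b) in ranges.items():
        m=cv2.inRange(hsv,a,b)
        N,L,S,C=cv2.connectedComponentsWithStats(m)
        for i in range(1,N):
            q=P[L==i];q=q[~np.isnan(q[:,0])]
            if S[i,4]<8 or len(q)<3: continue
            md=np.median(q,0)
            if 300<md[0]<750 and abs(md[1])<400 and 30<md[2]<130: print(n,k,C[i].round(1),S[i],md.round(1),"zmax",q[:,2].max().round(),"plane92",plane(c,[C[i]],92)[0].round(1))
# rack top and press top from depth
for n in("top","scene"):
    im,d,c,P=pts(n)
    for name,(zl,zh,xl,xh,yl,yh) in {"rack":(38,52,380,720,150,400),"press":(29,41,380,720,-130,140)}.items():
        m=(P[...,2]>zl)&(P[...,2]<zh)&(P[...,0]>xl)&(P[...,0]<xh)&(P[...,1]>yl)&(P[...,1]<yh)
        N,L,S,C=cv2.connectedComponentsWithStats(m.astype(np.uint8))
        i=1+np.argmax(S[1:,4]); q=P[L==i]
        zz=45 if name=="rack" else 35
        vv,uu=np.nonzero(L==i)
        w=plane(c,np.c_[uu,vv],zz)
        r=cv2.minAreaRect(w[:,:2].astype(np.float32))
        print(n,name,S[i,4],r,"z",np.median(q[:,2]).round(1))
# lid points
im,d,c,P=pts("top")
m=(P[...,2]>60)&(P[...,0]>380)&(P[...,0]<720)&(P[...,1]>-150)&(P[...,1]<40)
q=P[m];print(len(q),q[:,2].max(),np.percentile(q,[2,50,98],axis=0).round(0))
big=[cv2.resize(np.load("top0.npz")["im"][150:270,170:350],None,fx=4.4,fy=4.4,interpolation=cv2.INTER_CUBIC)]
cv2.imwrite("pics/crop.png",np.clip(big[0]*1.6,0,255))
E
```

```text
top blue [277.8 203.9] [276 202   4   5  17] [539.2  20.4  92.7] zmax 99.0 plane92 [539.5  21.   92. ]
top orange [196.  242.1] [193 239   7   7  43] [419.6 255.8  92.1] zmax 98.0 plane92 [419.2 255.8  92. ]
top yellow [194.3 226.1] [192 224   6   5  24] [466.8 264.4  90.5] zmax 95.0 plane92 [466.1 263.9  92. ]
top green [193.2 211. ] [190 208   7   7  29] [512.4 271.2  88.8] zmax 93.0 plane92 [511.1 270.2  92. ]
scene blue [281.8 218.6] [279 214   7  11  61] [545.8  25.   85.7] zmax 94.0 plane92 [551.4  29.6  92. ]
scene orange [402.1 240.4] [397 236  11  11  87] [422.2 260.2  91.7] zmax 95.0 plane92 [423.1 259.8  92. ]
scene orange [401.  250.6] [398 248   8   6  33] [427.3 265.   68. ] zmax 76.0 plane92 [451.4 275.7  92. ]
scene yellow [392.2 255.8] [389 250   8  13  81] [469.9 267.8  83.5] zmax 92.0 plane92 [477.5 271.6  92. ]
scene green [382.1 269.9] [378 264   9  13  97] [517.7 275.9  83.3] zmax 92.0 plane92 [525.4 280.1  92. ]
top rack 1339 ((488.7206115722656, 267.3138427734375), (208.38868713378906, 69.6861801147461), 10.407169342041016) z 44.7
top press 1990 ((558.310302734375, -35.34465026855469), (150.9908905029297, 157.047119140625), 15.165528297424316) z 35.9
scene rack 2235 ((493.4141540527344, 271.6106872558594), (216.01182556152344, 71.59554290771484), 10.338993072509766) z 44.6
scene press 3018 ((564.4034423828125, -46.57769775390625), (156.33688354492188, 192.3905792236328), 15.084122657775879) z 35.2
937 210.01656047088863 [[ 501. -143.   67.]
 [ 568.  -97.  179.]
 [ 643.   17.  207.]][ WARN:0@0.389] global loadsave.cpp:1063 imwrite_ Unsupported depth image for selected encoder is fallbacked to CV_8U.
```

View pics/crop.png

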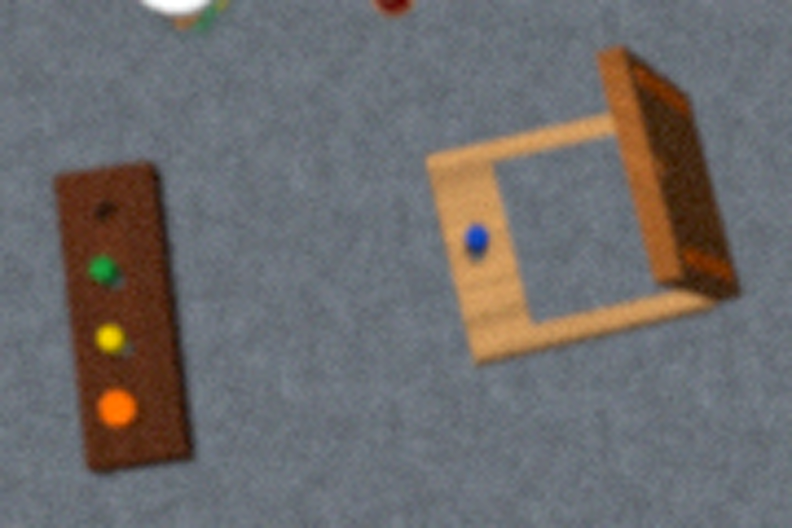

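```bash
cat >> h.py <<'E'
def go(x,y,z,yaw=10.4):
    s=arm.read_state();r=R.from_quat(s["ee_rot"]);a=np.radians(yaw)
    T=R.from_matrix(np.c_[[np.cos(a),np.sin(a),0],[np.sin(a),-np.cos(a),0],[0,0,-1]])
    print("jog",(r.inv().apply(np.array([x,y,z])-s["position"])).round(1),(r.inv()*T).as_rotvec().round(3),"F",s["contact_force"].round(1),"w",round(s["gripper_width"],1),"t",s["clock"])
E
python3 -c "
from m import *
go(542,22,150)
for n,uv,zs in (('top',(193,197),45),('scene',(372,297),45)):
    im,d,c,P=pts(n);g=cv2.GaussianBlur(cv2.cvtColor(im,cv2.COLOR_BGR2GRAY),(3,3),0).astype(float)
    u,v=uv;p=g[v-7:v+8,u-7:u+8];
    print(n,p.astype(int)) if n=='top' else 0
    V,U=np.mgrid[v-7:v+8,u-7:u+8];
    m=(p<np.percentile(p,15));N,L,S,C=cv2.connectedComponentsWithStats(m.astype(np.uint8));print(S,C+[u-7,v-7],plane(c,C+[u-7,v-7],45).round(1))
"
```

```text
jog [486.5 384.2  81.1] [ 0.002  0.001 -0.599] F [ 0.2 -0.3  0.7] w 85.3 t 0.1
top [[41 39 37 36 37 38 38 38 37 34 34 35 36 35 35]
 [37 36 35 35 36 37 37 37 35 35 35 36 36 34 35]
 [36 36 36 36 36 37 37 36 35 35 36 37 36 34 35]
 [36 36 36 36 36 36 36 35 34 35 36 36 36 35 35]
 [36 36 36 36 36 37 36 34 33 34 35 36 36 36 35]
 [35 36 36 35 36 37 35 31 30 31 33 34 36 37 36]
 [35 35 35 34 35 35 31 26 24 26 29 32 34 37 36]
 [35 35 34 34 34 32 26 21 20 23 28 32 34 35 35]
 [35 36 35 35 34 30 24 21 22 25 30 34 35 35 34]
 [36 37 37 35 34 31 26 25 27 30 34 36 36 34 33]
 [37 38 38 37 35 33 31 30 32 34 36 38 37 34 33]
 [37 37 37 37 36 36 36 35 35 36 37 37 37 35 33]
 [36 36 36 36 36 37 39 38 37 38 39 38 36 35 34]
 [36 36 36 36 36 38 39 38 37 39 39 38 36 36 36]
 [35 36 36 36 36 37 38 38 37 38 38 38 37 35 35]]
[[  0   0  15  15 195]
 [  5   5   7   6  30]] [[192.88717949 196.93333333]
 [193.73333333 197.43333333]] [[563.1 284.3  45. ]
 [561.6 281.6  45. ]]
[[  0   0  15  15 198]
 [  3   5   7   5  25]
 [  1   6   1   2   2]] [[372.17171717 296.94949495]
 [371.12       297.44      ]
 [366.         296.5       ]] [[558.3 287.4  45. ]
 [560.8 286.7  45. ]
 [566.  278.1  45. ]]
```

Units first: shifts go in shares of 800 mm and turns go in shares of pi/2 rad. So 440 mm / 800 = 0.55, 400 mm / 800 = 0.5, -0.6 rad / 1.5708 = -0.382.

```bash
echo '[[[0.0625,0.05,0.0063,0,0,-0.0637],[0.125,0.1,0.0125,0,0,-0.1273],[0.1875,0.15,0.0188,0,0,-0.191],[0.25,0.1938,0.025,0,0,-0.2546],[0.3,0.2375,0.0313,0,0,-0.3183],[0.35,0.275,0.0375,0,0,-0.382],[0.4,0.3125,0.05,0,0,-0.382],[0.45,0.35,0.0625,0,0,-0.382],[0.5,0.3938,0.075,0,0,-0.382],[0.55,0.4375,0.0875,0,0,-0.382]]]' | python3 -m jog 50
python3 -c "
from h import *
go(542,22,130)"
```

```text
clock: 1.1
position: [485.1, 130.4, 173.0]
ee_rot: [0.996, 0.091, 0.0, -0.0]
contact_force: [0.6, -0.2, -0.4]
gripper_width: 50.2
grasp_force: 0.0
jog [ 36.2 116.9  43. ] [-0.    -0.     0.001] F [ 0.6 -0.2 -0.4] w 50.2 t 1.1
```

Scaled: 117 mm / 800 = 0.1463, 90 mm / 800 = 0.1125.

```bash
echo '[[[0.0225,0.0563,0.0188,0,0,0],[0.0375,0.1125,0.0375,0,0,0],[0.045,0.1463,0.0538,0,0,0],[0.045,0.1463,0.0538,0,0,0],[0.045,0.1463,0.0538,0,0,0]]]' | python3 -m jog
python3 - <<'E'
from h import *
go(542,22,63)
o=[]
for n in("top","scene"):
    im,d,c=grab(n)
    p=cv2.projectPoints(np.array([[542,22,94.],[542,22,130]]),np.array(c["rvec"]),np.array(c["tvec"]),np.array(c["K"]),np.array(c["D"]))[0].reshape(-1,2);print(n,p)
    u,v=p[0].astype(int);o.append(cv2.resize(im[v-40:v+40,u-40:u+40],(400,400),interpolation=cv2.INTER_CUBIC))
cv2.imwrite("pics/a.png",cv2.convertScaleAbs(np.hstack(o),alpha=1.5))
E
```

```text
clock: 1.6
position: [541.0, 23.0, 129.7]
ee_rot: [0.996, 0.09, -0.001, 0.0]
contact_force: [-0.8, 0.0, 0.0]
gripper_width: 50.0
grasp_force: 0.0
jog [ 0.9  1.1 66.7] [ 0.     0.002 -0.001] F [-0.8  0.   0. ] w 50.0 t 1.6
top [[277.43697537 202.97705091]
 [277.3409413  200.53883582]]
scene [[282.30191678 214.56665599]
 [282.51748155 201.84464623]]
```

View pics/a.png

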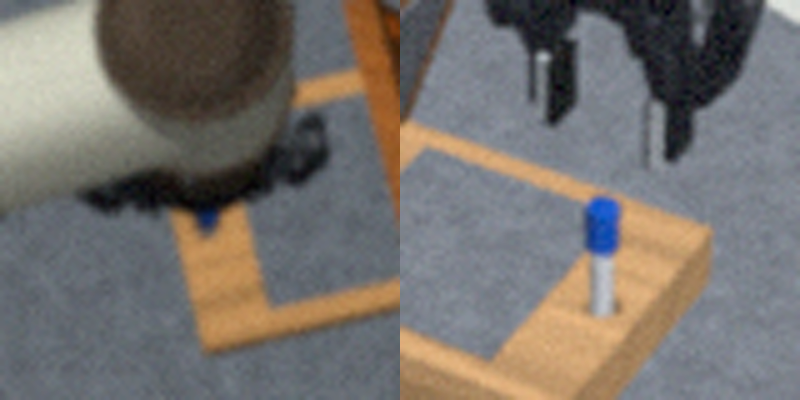

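The crop shows the open fingers straddling the blue cap: tips at about (550,115) and (660,160), cap at (602,225). The alignment is good, so I'll descend and grip.

Scaled: 66 mm / 800 = 0.0825, 50 mm / 800 = 0.0625.

```bash
echo '[[[0.0013,0.0013,0.0313,0,0,0],[0.0013,0.0013,0.0625,0,0,0],[0.0013,0.0013,0.0825,0,0,0],[0.0013,0.0013,0.0825,0,0,0]]]' | python3 -m jog; echo '[[[0,0,0,0,0,0],[0,0,0,0,0,0],[0,0,0,0,0,0],[0,0,0,0,0,0],[0,0,0,0,0,0],[0,0,0,0,0,0]]]' | python3 -m jog 8; echo '[[[0,0,-0.0375,0,0,0],[0,0,-0.0813,0,0,0],[0,0,-0.125,0,0,0],[0,0,-0.125,0,0,0]]]' | python3 -m jog
python3 - <<'E'
from h import *
go(561,282,164)
E
```

```text
clock: 2.1
position: [540.8, 23.8, 63.0]
ee_rot: [0.996, 0.092, -0.002, 0.0]
contact_force: [-0.5, 1.0, 0.2]
gripper_width: 49.8
grasp_force: 0.0
clock: 2.7
position: [543.0, 23.0, 64.9]
ee_rot: [0.996, 0.091, 0.001, -0.0]
contact_force: [1.1, -0.5, 1.1]
gripper_width: 14.0
grasp_force: 58.4
clock: 3.1
position: [545.4, 23.5, 169.6]
ee_rot: [0.996, 0.091, 0.005, -0.001]
contact_force: [-0.0, -0.2, -0.4]
gripper_width: 13.7
grasp_force: 58.9
jog [  62.3 -251.3    6.3] [-0.    -0.01   0.002] F [-0.  -0.2 -0.4] w 13.7 t 3.1
```

Scaled: -251 mm / 800 = -0.3138, -225 mm / 800 = -0.2813.

```bash
echo '[[[0.0125,-0.0563,0,0,0,0],[0.025,-0.1125,0,0,0,0],[0.0375,-0.1688,0.0025,0,0,0],[0.0525,-0.225,0.005,0,0,0],[0.065,-0.2813,0.0075,0,0,0],[0.0775,-0.3138,0.025,0,0,0],[0.0775,-0.3138,0.05,0,0,0],[0.0775,-0.3138,0.05,0,0,0],[0.0775,-0.3138,0.05,0,0,0]]]' | python3 -m jog
python3 - <<'E'
from h import *
go(561,282,80)
o=[]
for n in("top","scene"):
    im,d,c=grab(n); np.savez(f"{n}1.npz",im=im,d=d)
    p=cv2.projectPoints(np.array([[561,282,75.],[561,282,45]]),np.array(c["rvec"]),np.array(c["tvec"]),np.array(c["K"]),np.array(c["D"]))[0].reshape(-1,2);print(n,p)
    u,v=p[0].astype(int);o.append(cv2.resize(im[v-40:v+40,u-40:u+40],(400,400),interpolation=cv2.INTER_CUBIC))
cv2.imwrite("pics/b.png",cv2.convertScaleAbs(np.hstack(o),alpha=1.7))
E
```

```text
clock: 4.0
position: [557.5, 280.4, 123.7]
ee_rot: [0.996, 0.091, -0.001, 0.001]
contact_force: [0.1, -0.3, -0.7]
gripper_width: 13.9
grasp_force: 58.9
jog [ 3.8 -1.  43.7] [0.001 0.002 0.001] F [ 0.1 -0.3 -0.7] w 13.9 t 4.0
top [[191.59749081 195.57815982]
 [193.58961626 197.63049407]]
scene [[371.09033345 285.89525781]
 [369.11632004 296.20819312]]
```

View pics/b.png

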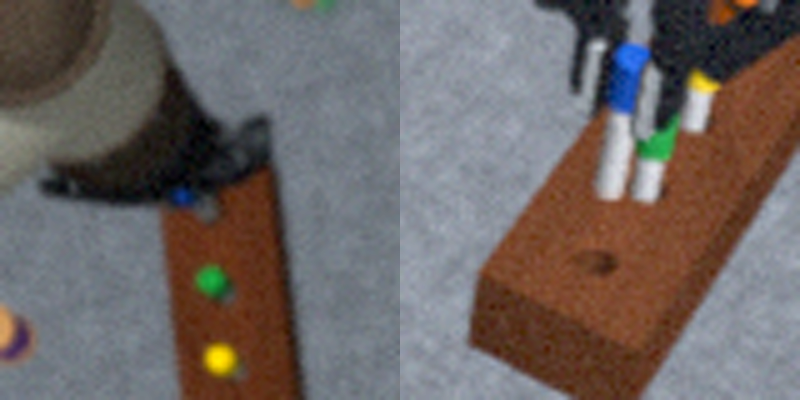

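The tube hangs vertical, foot at (612,195) in the right crop. The empty hole is at about (600,263).

```bash
python3 - <<'E'
from h import *
c=viewer.get_calibration("scene")
print("foot",plane(c,[[373.4,283.5]],78),"hole",plane(c,[[371,297.6]],45))
P=lambda x:cv2.projectPoints(np.array([x],float),np.array(c["rvec"]),np.array(c["tvec"]),np.array(c["K"]),np.array(c["D"]))[0].ravel()
print("tcp-predicted foot",P([557.5,280.4,78]),P([557.5,280.4,102]), "cap px",(630-400)/5+331,75/5+245)
z=np.load("scene1.npz")["im"];hsv=cv2.cvtColor(z,cv2.COLOR_BGR2HSV);m=cv2.inRange(hsv,(105,120,50),(125,255,255))
N,L,S,C=cv2.connectedComponentsWithStats(m);print([(S[i],C[i]) for i in range(1,N) if S[i,4]>20 and C[i][0]>300],P([557.5,280.4,141]))
z=np.load("scene0.npz")["im"];hsv=cv2.cvtColor(z,cv2.COLOR_BGR2HSV)
print("scene green cap at z78", plane(c,[[382.1,269.9]],78),"yel",plane(c,[[392.2,255.8]],78))
go(561,282,80)
E
```

```text
foot [[555.20401793 282.83677493  78.        ]] hole [[561.31310159 286.78299694  45.        ]]
tcp-predicted foot [371.67778494 283.46135994] [373.32544992 274.87292093] cap px 377.0 260.0
[(array([373, 253,   8,  15,  80], dtype=int32), array([375.9125, 259.75  ]))] [376.12537246 260.29325315]
scene green cap at z78 [[512.43652007 273.56013278  78.        ]] yel [[463.54007443 264.87848161  78.        ]]
jog [ 2.7 -0.9 45.4] [-0.    -0.001  0.   ] F [-0.5  0.4 -0.1] w 14.1 t 4.1
```

```bash
echo '[[[0.0038,-0.0013,0.0188,0,0,0],[0.0038,-0.0013,0.0375,0,0,0],[0.0038,-0.0013,0.045,0,0,0],[0.0038,-0.0013,0.0513,0,0,0],[0.0038,-0.0013,0.0563,0,0,0],[0.0038,-0.0013,0.0563,0,0,0]]]' | python3 -m jog
python3 -c "
from h import *
go(561,282,63)"
```

```text
clock: 4.7
position: [560.8, 282.4, 79.1]
ee_rot: [0.996, 0.091, -0.0, 0.0]
contact_force: [0.1, -0.0, 0.1]
gripper_width: 13.9
grasp_force: 59.0
jog [ 0.1  0.4 16.1] [0.    0.    0.001] F [ 0.1 -0.   0.1] w 13.9 t 4.7
```

No contact force 11 mm below the mouth, so it's in the hole. I'll lower it fully and look before releasing.

Scaled: 18 mm / 800 = 0.0225, 16 mm / 800 = 0.02.

```bash
echo '[[[0,0,0.0075,0,0,0],[0,0,0.015,0,0,0],[0,0,0.02,0,0,0],[0,0,0.0225,0,0,0],[0,0,0.0225,0,0,0]]]' | python3 -m jog
python3 - <<'E'
from h import *
go(561,282,130)
im,d,c=grab("scene"); cv2.imwrite("pics/c.png",cv2.convertScaleAbs(cv2.resize(im[230:330,330:430],(500,500),interpolation=cv2.INTER_CUBIC),alpha=1.7))
E
```

```text
clock: 5.2
position: [561.2, 282.6, 62.4]
ee_rot: [0.996, 0.091, 0.0, 0.0]
contact_force: [-0.3, -1.4, 4.3]
gripper_width: 13.9
grasp_force: 59.8
jog [ -0.2   0.6 -67.6] [ 0.    -0.001  0.001] F [-0.3 -1.4  4.3] w 13.9 t 5.2
```

View pics/c.png

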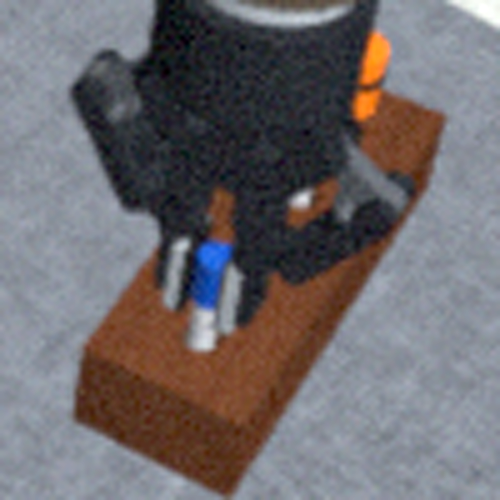

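The blue tube is in the empty hole, cap at (212,270) with only the neck showing above the rack. I'll release, lift, and go behind the lid.

Scaled: -205 mm / 800 = -0.2563, -160 mm / 800 = -0.2.

```bash
echo '[[[0,0,0,0,0,0],[0,0,0,0,0,0],[0,0,0,0,0,0],[0,0,-0.025,0,0,0],[0,0,-0.075,0,0,0],[0,0,-0.1375,0,0,0],[0,0,-0.2,0,0,0],[0,0,-0.2563,0,0,0],[0,0,-0.2563,0,0,0]]]' | python3 -m jog 40
python3 - <<'E'
from h import *
go(596.4,-175.3,270,15.1)
im,d,c=grab("scene"); np.savez("scene2.npz",im=im,d=d); im2,d2,c2=grab("top"); np.savez("top2.npz",im=im2,d=d2)
from m import pts
im,d,c,P=pts("top",2);hsv=cv2.cvtColor(im,cv2.COLOR_BGR2HSV)
m=cv2.inRange(hsv,(105,120,50),(125,255,255));N,L,S,C=cv2.connectedComponentsWithStats(m)
print([(C[i],S[i,4],plane(c,[C[i]],88)[0]) for i in range(1,N) if 170<C[i][0]<300 and S[i,4]>5])
# lid outer/inner: points in press yz frame
im,d,c,P=pts("scene",2)
H=np.array([583.3,-127,35]);q=P.reshape(-1,3)-H
Y=q[:,:2]@[-.2605,.9655];X=q[:,:2]@[.9655,.2605]
m=(abs(X)<60)&(q[:,2]>30)&(q[:,2]<185)&(Y>-30)&(Y<90)
print("lid fit",m.sum(),[(a,np.median(Y[m&(q[:,2]>a)&(q[:,2]<a+20)]).round(1)) for a in range(30,180,20)])
E
```

```text
clock: 6.15
position: [563.7, 284.1, 274.9]
ee_rot: [0.996, 0.091, 0.007, -0.003]
contact_force: [1.0, 0.3, 0.7]
gripper_width: 39.9
grasp_force: 0.0
jog [-51.5 457.7   1.6] [-0.005 -0.015 -0.08 ] F [1.  0.3 0.7] w 39.9 t 6.15
[(array([281.83601757,  98.01317716]), np.int32(683), array([878.83042603,  18.6304647 ,  88.        ])), (array([271.7, 115.6]), np.int32(10), array([818.85472102,  48.36928196,  88.        ])), (array([191.65384615, 195.65384615]), np.int32(26), array([558.04541399, 278.93189897,  88.        ]))]
lid fit 1140 [(30, np.float64(16.3)), (50, np.float64(23.9)), (70, np.float64(31.0)), (90, np.float64(38.4)), (110, np.float64(45.4)), (130, np.float64(51.1)), (150, np.float64(55.1)), (170, np.float64(46.5))]
```

Scaled: 440 mm / 800 = 0.55, 270 mm / 800 = 0.3375, -0.08 rad / 1.5708 = -0.0509.

```bash
echo '[[[-0.0063,0.0563,0,0,0,0],[-0.0125,0.1125,0,0,0,-0.0509],[-0.0188,0.1688,0,0,0,-0.0509],[-0.025,0.225,0,0,0,-0.0509],[-0.0313,0.2813,0,0,0,-0.0509],[-0.0375,0.3375,0,0,0,-0.0509],[-0.0463,0.3938,0,0,0,-0.0509],[-0.0525,0.45,0,0,0,-0.0509],[-0.0575,0.5063,0,0,0,-0.0509],[-0.0625,0.55,0,0,0,-0.0509]]]' | python3 -m jog 0; echo '[[[-0.0025,0.0225,0,0,0,0],[-0.0025,0.0225,0.0563,0,0,0],[-0.0025,0.0225,0.1125,0,0,0],[-0.0025,0.0225,0.1313,0,0,0],[-0.0025,0.0225,0.1313,0,0,0]]]' | python3 -m jog
python3 -c "
from h import *
go(583.3,-127,165,15.1)"
```

```text
clock: 7.25
position: [590.3, -161.5, 263.9]
ee_rot: [0.992, 0.13, -0.002, -0.0]
contact_force: [-0.5, 0.5, 1.0]
gripper_width: 0.0
grasp_force: 0.0
clock: 7.75
position: [590.8, -176.9, 155.8]
ee_rot: [0.991, 0.13, -0.005, -0.001]
contact_force: [0.1, -0.6, -0.5]
gripper_width: 0.2
grasp_force: 0.0
jog [  5.6 -50.2  -9. ] [-0.004  0.01  -0.002] F [ 0.1 -0.6 -0.5] w 0.2 t 7.75
```

Scaled: -148 mm / 800 = -0.185, -141 mm / 800 = -0.1763.

```bash
echo '[[[0.0038,-0.05,-0.0088,0,0,0],[0.0075,-0.0825,-0.0088,0,0,0],[0.0075,-0.1,-0.0038,0,0,0],[0.0075,-0.1138,0.0025,0,0,0],[0.0075,-0.1288,0.01,0,0,0],[0.0075,-0.1413,0.0188,0,0,0],[0.0075,-0.155,0.03,0,0,0],[0.0075,-0.1663,0.0413,0,0,0],[0.0075,-0.1763,0.0538,0,0,0],[0.0075,-0.185,0.0675,0,0,0]]]' | python3 -m jog; echo '[[[0,-0.0075,0.0138,0,0,0],[0,-0.0138,0.0288,0,0,0],[0,-0.0188,0.045,0,0,0],[0,-0.0213,0.055,0,0,0],[0,-0.0213,0.0588,0,0,0]]]' | python3 -m jog
python3 -c "
from h import *
go(583.3-.2605*115,-127+.9655*115,51,15.1)"
```

```text
clock: 8.75
position: [561.0, -32.0, 106.2]
ee_rot: [0.991, 0.131, -0.0, -0.0]
contact_force: [-0.6, 0.7, 1.0]
gripper_width: 0.2
grasp_force: 0.6
clock: 9.25
position: [556.1, -16.3, 58.9]
ee_rot: [0.991, 0.131, -0.001, 0.0]
contact_force: [-0.5, -0.1, -0.2]
gripper_width: -0.2
grasp_force: 0.2
jog [-2.6 -1.   7.9] [-0.     0.003 -0.001] F [-0.5 -0.1 -0.2] w -0.2 t 9.25
```

Scaled: 10 mm / 800 = 0.0125, 9 mm / 800 = 0.0113.

```bash
echo '[[[0,0,0.005,0,0,0],[0,0,0.0088,0,0,0],[0,0,0.0113,0,0,0],[0,0,0.0125,0,0,0],[0,0,0.0125,0,0,0]]]' | python3 -m jog; echo '[[[0,0,-0.0375,0,0,0],[0,0,-0.0875,0,0,0],[0,0,-0.15,0,0,0],[0,0,-0.1875,0,0,0],[0,0,-0.1875,0,0,0]]]' | python3 -m jog
python3 - <<'E'
from h import *
go(419.5,256.5,190)
o=[]
for n in("top","scene"):
    im,d,c=grab(n); np.savez(f"{n}3.npz",im=im,d=d)
    o.append(cv2.resize(im[150:270,220:380] if n=="top" else im[120:280,170:330],(400,400),interpolation=cv2.INTER_CUBIC))
cv2.imwrite("pics/d.png",cv2.convertScaleAbs(np.hstack(o),alpha=1.7))
E
```

```text
clock: 9.75
position: [557.3, -16.4, 53.0]
ee_rot: [0.991, 0.131, 0.0, 0.0]
contact_force: [-5.2, 0.9, 14.1]
gripper_width: -0.2
grasp_force: 6.9
clock: 10.25
position: [560.1, -16.1, 206.5]
ee_rot: [0.991, 0.131, 0.006, -0.0]
contact_force: [0.0, -0.3, 0.1]
gripper_width: 0.3
grasp_force: 0.0
jog [ -65.2 -299.8   15.2] [ 0.001 -0.012  0.081] F [ 0.  -0.3  0.1] w 0.3 t 10.25
```

View pics/d.png

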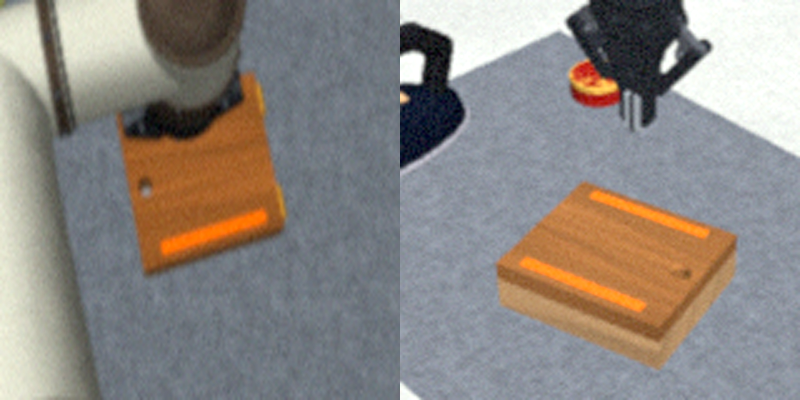

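The lid is shut flat. Its hole shows at (145,187) in the left crop and (683,272) in the right. Next I'll measure it and go to the pin.

Scaled: -300 mm / 800 = -0.375, -270 mm / 800 = -0.3375, 0.08 rad / 1.5708 = 0.0509.

```bash
echo '[[[-0.0125,-0.0563,0,0,0,0.0509],[-0.025,-0.1125,0,0,0,0.0509],[-0.0375,-0.1688,0,0,0,0.0509],[-0.05,-0.225,0,0,0,0.0509],[-0.0625,-0.2813,0,0,0,0.0509],[-0.0725,-0.3375,0,0,0,0.0509],[-0.0813,-0.375,0.025,0,0,0.0509],[-0.0813,-0.375,0.075,0,0,0.0509],[-0.0813,-0.375,0.075,0,0,0.0509],[-0.0813,-0.375,0.075,0,0,0.0509]]]' | python3 -m jog 50
python3 - <<'E'
from m import *
go(419.5,256.5,63)
for n,uv in(("top",(278,206)),("scene",(283,229))):
    im,d,c,P=pts(n,3);u,v=uv;g=cv2.GaussianBlur(cv2.cvtColor(im,cv2.COLOR_BGR2GRAY),(3,3),0)
    hs=cv2.cvtColor(im,cv2.COLOR_BGR2HSV)
    print(n,plane(c,[uv],53)[0].round(1));print((hs if n=="top" else hs)[v-5:v+6,u-6:u+7,1] if n=="top" else g[v-5:v+6,u-6:u+7])
    m=(abs(P[...,2]-53)<5)&(P[...,0]>420)&(P[...,0]<700)&(P[...,1]>-170)&(P[...,1]<100)
    N,L,S,C=cv2.connectedComponentsWithStats(m.astype(np.uint8));i=1+np.argmax(S[1:,4]);vv,uu=np.nonzero(L==i)
    w=plane(c,np.c_[uu,vv],53);r=cv2.minAreaRect(w[:,:2].astype(np.float32));print(r,np.median(P[L==i][:,2]))
    cc=np.array(r[0])+67.5*np.array([-.2605,.9655]);print("hole from rect",cc)
E
```

```text
clock: 11.35
position: [416.2, 255.8, 139.5]
ee_rot: [0.996, 0.091, -0.001, 0.002]
contact_force: [-0.3, 0.0, 0.6]
gripper_width: 50.0
grasp_force: 0.0
jog [ 3.6 -0.3 76.5] [0.003 0.003 0.001] F [-0.3  0.   0.6] w 50.0 t 11.35
top [540.8  20.6  53. ]
[[196 188 202 195 185 188 183 190 197 187 197 191 190]
 [186 195 182 201 187 202 190 191 183 194 190 201 191]
 [195 184 185 198 188 198 180 204 184 194 188 191 186]
 [175 188 186 205 200 158 170 182 190 190 189 195 208]
 [160 182 184 184 171 132 119 138 171 184 199 187 193]
 [168 191 186 191 137  68  38  64 121 182 191 189 194]
 [156 189 192 174 118  55  23  46 116 172 186 185 178]
 [138 185 183 186 141  79  64  86 134 173 204 184 195]
 [114 181 195 189 181 153 149 152 173 189 182 197 189]
 [ 87 155 188 184 191 185 195 195 189 190 191 193 187]
 [ 52 144 184 193 199 189 189 183 184 187 205 198 188]]
((560.3257446289062, -45.081878662109375), (150.6136932373047, 176.85101318359375), 15.687264442443848) 53.03038552877183
hole from rect [542.74199463  20.08937134]
scene [542.  25.  53.]
[[86 84 83 84 83 82 82 81 81 82 82 82 81]
 [87 86 87 88 87 85 82 81 81 81 83 83 82]
 [84 87 90 91 89 86 82 79 79 81 82 82 82]
 [82 84 86 86 84 81 77 73 73 78 82 83 83]
 [80 79 78 78 77 74 68 64 65 73 81 84 84]
 [80 76 74 73 73 70 64 58 61 71 81 85 85]
 [81 78 76 75 74 71 66 62 65 74 82 85 83]
 [82 81 80 78 77 76 73 72 73 78 83 83 79]
 [81 82 81 80 80 81 81 80 79 80 80 78 74]
 [81 82 82 82 82 82 83 83 82 80 77 73 68]
 [80 81 81 81 81 82 82 83 81 78 74 69 65]]
((562.2131958007812, -39.85939025878906), (155.65956115722656, 178.11106872558594), 15.086828231811523) 52.51806900221328
hole from rect [544.6294458   25.31185974]
```

Scaled: 76 mm / 800 = 0.095, 60 mm / 800 = 0.075.

```bash
echo '[[[0.0038,-0.0013,0.0375,0,0,0],[0.0038,-0.0013,0.075,0,0,0],[0.0038,-0.0013,0.095,0,0,0],[0.0038,-0.0013,0.095,0,0,0]]]' | python3 -m jog; echo '[[[0,0,0,0,0,0],[0,0,0,0,0,0],[0,0,0,0,0,0],[0,0,0,0,0,0],[0,0,0,0,0,0],[0,0,0,0,0,0]]]' | python3 -m jog 10; echo '[[[0,0,-0.0375,0,0,0],[0,0,-0.0813,0,0,0],[0,0,-0.125,0,0,0],[0,0,-0.15,0,0,0]]]' | python3 -m jog
python3 - <<'E'
from h import *
go(542.2,22.7,185)
E
```

```text
clock: 11.75
position: [419.4, 257.0, 63.8]
ee_rot: [0.996, 0.09, -0.001, 0.001]
contact_force: [0.2, -0.1, 1.0]
gripper_width: 50.1
grasp_force: 0.0
clock: 12.35
position: [420.4, 258.7, 66.3]
ee_rot: [0.996, 0.091, 0.001, -0.001]
contact_force: [1.3, -1.8, 6.7]
gripper_width: 22.3
grasp_force: 58.5
clock: 12.75
position: [420.0, 259.2, 187.9]
ee_rot: [0.996, 0.091, 0.002, -0.002]
contact_force: [0.4, 0.4, -1.5]
gripper_width: 22.6
grasp_force: 58.9
jog [ 77.2 254.8   2.4] [-0.004 -0.005  0.001] F [ 0.4  0.4 -1.5] w 22.6 t 12.75
```

Scaled: 255 mm / 800 = 0.3188, 225 mm / 800 = 0.2813.

```bash
echo '[[[0.0175,0.0563,0,0,0,0],[0.035,0.1125,0,0,0,0],[0.0525,0.1688,0,0,0,0],[0.07,0.225,0,0,0,0],[0.0875,0.2813,0.0063,0,0,0],[0.0963,0.3188,0.025,0,0,0],[0.0963,0.3188,0.0625,0,0,0],[0.0963,0.3188,0.085,0,0,0],[0.0963,0.3188,0.085,0,0,0],[0.0963,0.3188,0.085,0,0,0]]]' | python3 -m jog
python3 - <<'E'
from h import *
go(542.2,22.7,95)
im,d,c=grab("scene"); np.savez("scene4.npz",im=im,d=d)
p=cv2.projectPoints(np.array([[542.2,22.7,53.],[542.2,22.7,70.],[542.2,22.7,119.]]),np.array(c["rvec"]),np.array(c["tvec"]),np.array(c["K"]),np.array(c["D"]))[0].reshape(-1,2);print(p)
cv2.imwrite("pics/e.png",cv2.convertScaleAbs(cv2.resize(im[170:250,240:320],(600,600),interpolation=cv2.INTER_CUBIC),alpha=1.7))
E
```

```text
clock: 13.75
position: [541.6, 21.5, 117.1]
ee_rot: [0.996, 0.091, 0.0, 0.0]
contact_force: [1.0, -0.6, -0.6]
gripper_width: 22.4
grasp_force: 59.1
jog [ 0.8 -1.1 22.1] [ 0.    -0.001  0.001] F [ 1.  -0.6 -0.6] w 22.4 t 13.75
[[282.22481663 228.5905258 ]
 [282.32227257 222.93002604]
 [282.61442244 205.96700986]]
```

View pics/e.png

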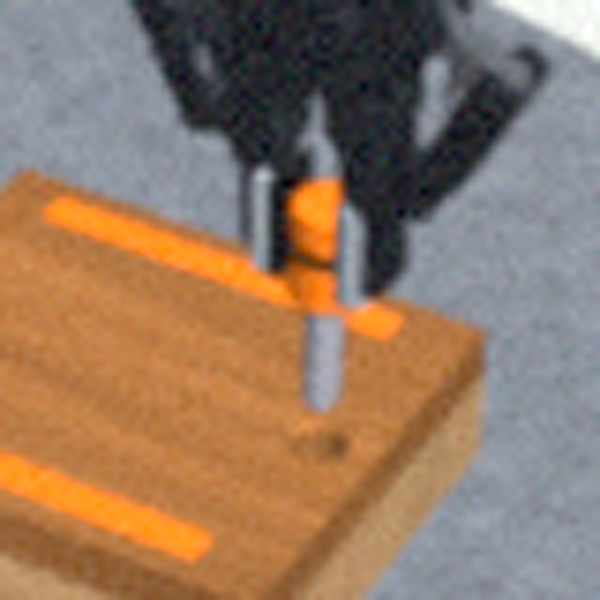

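The pin hangs vertical, foot at (320,405), just above the lid hole at about (326,443). I'll shift about 2 mm in +y and lower in stages.

```bash
echo '[[[0.0013,-0.0025,0,0,0,0],[0.0013,-0.0025,0.01,0,0,0],[0.0013,-0.0025,0.0175,0,0,0],[0.0013,-0.0025,0.0238,0,0,0],[0.0013,-0.0025,0.0288,0,0,0],[0.0013,-0.0025,0.0288,0,0,0]]]' | python3 -m jog
python3 -c "
from h import *
go(542.2,23.5,75)"
```

```text
clock: 14.4
position: [541.9, 23.5, 92.8]
ee_rot: [0.996, 0.091, -0.0, 0.0]
contact_force: [0.1, 0.3, -1.5]
gripper_width: 22.1
grasp_force: 59.1
jog [ 0.3  0.  17.7] [0.    0.    0.001] F [ 0.1  0.3 -1.5] w 22.1 t 14.4
```

No contact: the foot is about 10 mm into the lid.

Scaled: 18 mm / 800 = 0.0225, 15 mm / 800 = 0.0188.

```bash
echo '[[[0,0,0.005,0,0,0],[0,0,0.01,0,0,0],[0,0,0.015,0,0,0],[0,0,0.0188,0,0,0],[0,0,0.0225,0,0,0],[0,0,0.0225,0,0,0]]]' | python3 -m jog
python3 -c "
from h import *
go(542.2,23.5,62)"
```

```text
clock: 15.0
position: [542.1, 23.5, 75.1]
ee_rot: [0.996, 0.091, 0.0, 0.0]
contact_force: [3.2, -1.8, -1.8]
gripper_width: 22.5
grasp_force: 59.1
jog [ 0.1 -0.  13.1] [ 0.    -0.     0.001] F [ 3.2 -1.8 -1.8] w 22.5 t 15.0
```

Scaled: 13 mm / 800 = 0.0163, 11 mm / 800 = 0.0138.

```bash
echo '[[[0.0006,0.0006,0.0038,0,0,0],[0.0013,0.0006,0.0075,0,0,0],[0.0013,0.0006,0.0113,0,0,0],[0.0013,0.0006,0.0138,0,0,0],[0.0013,0.0006,0.0163,0,0,0],[0.0013,0.0006,0.0163,0,0,0]]]' | python3 -m jog; echo '[[[0,0,0.0013,0,0,0],[0,0,0.0025,0,0,0],[0,0,0.0038,0,0,0],[0,0,0.0038,0,0,0]]]' | python3 -m jog
python3 -c "
from h import *
go(542.2,23.5,58)"
```

```text
clock: 15.6
position: [542.8, 23.2, 62.5]
ee_rot: [0.996, 0.091, -0.0, 0.0]
contact_force: [-1.5, -0.1, 3.9]
gripper_width: 22.2
grasp_force: 59.4
clock: 16.0
position: [543.0, 23.2, 60.6]
ee_rot: [0.996, 0.091, 0.0, 0.0]
contact_force: [-1.9, 1.4, 10.5]
gripper_width: 22.4
grasp_force: 60.4
jog [-0.7 -0.5  2.6] [ 0.    -0.     0.001] F [-1.9  1.4 10.5] w 22.4 t 16.0
```

Scaled: 2 mm / 800 = 0.0025, 1.5 mm / 800 = 0.0019.

```bash
echo '[[[0,0,0.0013,0,0,0],[0,0,0.0019,0,0,0],[0,0,0.0025,0,0,0],[0,0,0.0025,0,0,0],[0,0,0.0025,0,0,0]]]' | python3 -m jog
python3 - <<'E'
from h import *
go(542.2,23.5,58)
im,d,c=grab("scene"); np.savez("scene5.npz",im=im,d=d)
cv2.imwrite("pics/f.png",cv2.convertScaleAbs(cv2.resize(im[180:260,240:320],(600,600),interpolation=cv2.INTER_CUBIC),alpha=1.7))
E
```

```text
clock: 16.5
position: [543.1, 23.2, 60.4]
ee_rot: [0.996, 0.092, 0.001, 0.0]
contact_force: [-7.2, 0.2, 20.7]
gripper_width: 22.5
grasp_force: 61.3
jog [-0.9 -0.5  2.4] [ 0.001 -0.001  0.002] F [-7.2  0.2 20.7] w 22.5 t 16.5
```

View pics/f.png

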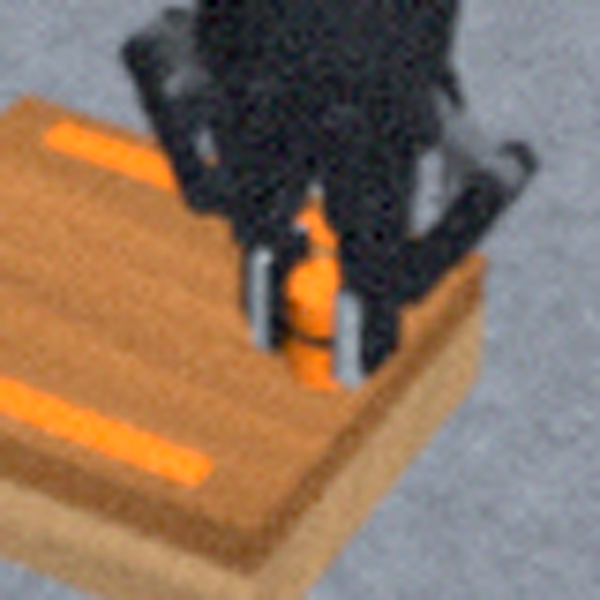

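The head sits flush on the lid, its lower edge at (318,385), and the drop from the rack matches the expected 6 mm. I'll add a little more press, ease the side load, and hand in.

Scaled: -1 mm / 800 = -0.0013, -0.5 mm / 800 = -0.0006.

```bash
echo '[[[-0.0006,0,0.0006,0,0,0],[-0.0013,0,0.0006,0,0,0],[-0.0013,0,0.0006,0,0,0],[-0.0013,0,0.0006,0,0,0],[-0.0013,0,0.0006,0,0,0]]]' | python3 -m jog
python3 - <<'E'
from h import *
s=arm.read_state();print(s["position"],s["contact_force"],s["gripper_width"],s["grasp_force"])
f=s["contact_force"]
if 15<f[2]<40 and s["position"][2]<61: print(arm.job_done())
E
```

```text
clock: 17.05
position: [543.1, 23.2, 60.3]
ee_rot: [0.996, 0.092, 0.002, 0.0]
contact_force: [-5.1, 0.4, 21.8]
gripper_width: 22.6
grasp_force: 61.4
[543.07079676  23.18324859  60.34856633] [-5.14658306  0.42295236 21.83361496] 22.571215441846828 61.39602184295654
the job is handed in; nothing more can be done
None
```

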